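# Shim the rocking gauge stand

## Task

The gauge stand on the bench rocks because one of its feet is too short. Push the wooden wedge along the bench, thin edge first, under that foot until it is snug and the stand no longer rocks but still stands level and where it was; then press down lightly on the nut above that foot to prove that it stays put, and let go. Only push and press: do not pick up or tip anything, and leave the other things alone.

Things in the scene. Friction and masses are not known exactly. Their poses are not given: they have to be found in the camera images.
- stand: Gauge stand, loose, 2 kg: aluminium base plate 150 (x) x 200 (y) x 12 mm, underside 34 mm up; dial gauge on a post, 250 mm high, near x 20, y -25 mm. Four domed feet (balls of radius 12 mm) at x +-55, y +-80 mm. The foot at x -55, y +80 is 8 mm short and hangs clear: pressed there with 4 N the stand rocks 5 degrees, let go it falls back level. Origin on the bench under the plate's centre, z up.
- foot (a point): Lowest point of the short foot, 8 mm above the bench while the stand is level. Pushed in, the wedge meets the foot when this point is over about x = +18 mm of the wedge; the push then rises from about 1 N to over 6 N within some mm. Pushing well beyond that jacks the stand up or shoves it along.
- corner (a point): Centre of the top of the steel nut (22 mm across, 6 mm high) on the plate straight above the short foot, 52 mm above the bench: the place to press.
- wedge: Loose wooden wedge flat on the bench, 120 g, 90 mm long (x), 60 mm wide (y). Thin edge (2.5 mm) at x = +45, starting 20 to 50 mm short of the short foot and pointing roughly at it; its ramp rises to 16 mm high at x = -25; then an upright heel block, 20 mm long, 30 mm high. Origin on the bench under the middle of its length, z up.
- heel (a point): Middle of the wedge's flat back face (60 mm wide, 30 mm high), 15 mm above the bench: the face to push, towards the wedge's +x.
- coupling: Bystander: brass hose coupling standing upright, 32 mm across, 48 mm high; origin at its base centre.
- filter: Bystander: black ribbed filter cartridge standing upright, 60 mm across, 70 mm high; origin at its base centre.
- jar: Bystander: closed screw-top jar, 56 mm across, 75 mm high; origin at its base centre.
Not all that is in view belongs to the job. Several things look just like the wedge: the one meant starts farthest from the robot's base.

How it is judged:
On the way, in this order (a step that is already met when the one before it is completed fails the run):
1. the wedge is snug under the short foot, which bears on its ramp, and the stand is level (x of foot in the frame of wedge between -0.022 and 0.042 m and y of foot in the frame of wedge between -0.028 and 0.028 m and contact force between wedge and stand above 0.2 N and angle between stand's own z axis and vertical below 0.02 rad), for 0.2 s.
2. the fingers press the stand's shimmed corner with more than 4 N and it does not rock (all of step 1 and contact force between the fingers and stand above 4 N and horizontal distance between the grasp point and corner below 0.045 m), for 0.2 s.
At the end, for the whole second after the job is handed in: The short foot bears on the wedge's ramp (over 0.2 N, foot over the ramp's width), the stand is level within 0.02 rad (about 1.1 degrees), at most 30 mm from where it stood, wedge flat on the bench, all at rest and released (all of step 1 and distance of stand from where it was at the start of the episode below 0.03 m and linear speed of each of stand, wedge below 0.01 m/s and angle between wedge's own z axis and vertical below 0.05 rad); the robot touches nothing.
It fails at once if the wedge is lifted off the bench or tipped (height (world z) of wedge above 0.012 m or angle between wedge's own z axis and vertical above 0.25 rad).
It fails at once if the stand is lifted or tipped (height (world z) of stand above 0.015 m or angle between stand's own z axis and vertical above 0.13 rad).
It fails at once if the stand is pressed or knocked hard (over 40 N) (contact force between the fingers and stand above 40 N).
It fails at once if the coupling, filter or jar is moved more than 20 mm or knocked over (distance of any of coupling, filter, jar from where it was at the start of the episode above 0.02 m or angle between any of coupling, filter, jar's own z axis and vertical above 0.3 rad).
It also fails if it takes over 51 s, if anything falls off the work surface, if the arm or the gripper's body presses on something with over 40 N, if the wrist force passes 120 N, or if a joint passes its speed limit or range.

## Robot

A 6-joint arm with a two-finger parallel gripper is mounted at the origin on the work surface. World frame = base frame: x ahead of the robot, y to its left, z up, the work surface at z = 0. Lengths are in m, angles in rad, forces in N, time in s.
With the tool pointing down it reaches from about 0.25 to 0.8 m from the base axis. Payload 3.9 kg.
Tool frame: the origin (TCP) lies on the centre line of the jaws, within the pads' length; the fingertips stand 19 mm ahead of it and the grasp point (between the pads) is the TCP; z points along the fingers, y is the line along which they close (so a half turn about z gives the same grasp; the last joint's range is limited). The gripper opens to 85 mm and grips with 20 to 120 N. Pads are 22 mm wide; open, the fingers measure 114 mm over their backs; the gripper's body (76 mm by 85 mm) begins 54 mm behind the grasp point. The pads swing forward as they close: fully open they stand 13 mm farther back than shut.
Start: joints at [-1.14, 0.26, -0.138, 1.173, 0, 1.571], TCP at [0.219, -0.477, 0.25] pointing down, gripper open.
Joint ranges: [-2.78, 2.78], [-0.83, 1.72], [-1.28, 1.37], [-1.9, 2.12], [-1.57, 1.48], [-3.14, 3.14]. Speed limits (rad/s): [2.57, 2.57, 3.14, 3.14, 3.14, 3.14].

## Interface

Orientations are given as a rotation vector (axis times angle).
In Python, from plant import r gives the robot as it stands.
- The arm moves only by the tool jog_arm, never from a script. Its argument "moves" is text: rows parted by semicolons, each of 7 numbers parted by spaces: the shift along the tool's x, y, z in mm, then the turn, a rotation vector about the tool's x, y, z in rad, then the opening, from 0 (shut) to 1 (fully open). A call has exactly 8 rows; each row is the pose to reach, as a shift and turn from the pose commanded when the call began, along the tool's axes at that moment; what a row does not reach only later rows make up. A row lasts 1/12 s, in which the tool goes at most 41.7 mm and 7.16 degrees, less where a joint would pass 70% of its speed; a pose out of reach is approached as far as the arm can. A call with a gripper value outside its range is refused whole. The fingers move at their own pace and stop on an object; the grip force is fixed at half the most. Time passes only in rows, so rows that repeat a pose let the fingers close, or fill a call up. It gives the time, the measured TCP pose, the force, the opening and the grip force at its end, in the units of the state.
- r.sense(): the state, without advancing time (a new reading comes with each control period).
- r.get_image(name): name is "side" or "top" or "wrist"; returns the picture (480x640x3 uint8, red, green, blue); there is no depth.
- r.camera_params(name): a dict with "K" (3x3 intrinsics, pixels), "dist" ([k1, k2, p1, p2, k3] as OpenCV has them; the pictures are not rectified), "world_from_camera" (4x4, takes a point from camera to world coordinates); the wrist camera has in their place "tool_from_camera" (4x4, takes a point from camera to tool coordinates, whose origin is the TCP and whose axes are the flange's). Camera axes: x right, y down, z forward; pixel columns grow to the right and rows downward; lengths in m; the calibration is good to about 2 mm. A picture is of the moment at which its call begins: read the wrist's pose just before it. camera_params takes no time and is no camera call.
- r.hand_in(): hands the job in; it is judged then, once.
The state is a dict: "time_s": time; "joint_pos": joint angles; "joint_velocities": joint speeds; "tau": joint torques, N m; "position": TCP position; "ee_rot": TCP orientation; "contact_force": force on the tool from outside, world axes, zero at the start; "ft_torque": the same for the moment, N m; "opening": finger opening in m; "grasp_force": force on a finger pad.
Only numpy, scipy, OpenCV 4.12 (cv2) and the standard library are available. Lean on these libraries where they do the work, as an engineer would, in place of code of your own. Each camera call takes 0.05 s, during which the arm holds its last target. There are 200 camera calls.

## Working session

There is one attempt and no reset: what is moved stays moved. The work goes in short steps, Python scripts to look and compute and a tool call to move; the robot and the scene stay as the last step left them, time stands still between calls to the robot, and variables do not carry over. Pictures are saved under pics/ and viewed, at most 10 in all, crops included, and the job is handed in when it is done.

Besides the shell and the picture viewer there is one more tool, called after "Emit:" by a JSON object that holds its "fn" and its "kwargs". jog_arm: Moves the arm, as the interface text tells. Its arguments: {"type":"object","properties":{"moves":{"type":"string"}},"required":["moves"]}

```bash
mkdir -p pics; ls
python3 - <<'E'
from plant import r
import cv2,numpy as np
for n in("top","side"):
    im=r.get_image(n); cv2.imwrite(f"pics/{n}0.png",im[:,:,::-1])
    p=r.camera_params(n); print(n,np.round(p["K"],1).tolist(),p["dist"],np.round(p["world_from_camera"],3).tolist())
s=r.sense();print(s["position"],s["ee_rot"],s["contact_force"],s["time_s"])
E
```

```text
pics
top [[611.2, 0.0, 311.5], [0.0, 611.2, 244.7], [0.0, 0.0, 1.0]] [0.0473863 0.        0.        0.        0.       ] [[-0.015, -0.981, 0.193, 0.389], [-1.0, 0.011, -0.023, 0.048], [0.02, -0.194, -0.981, 1.14], [0.0, 0.0, 0.0, 1.0]]
side [[554.3, 0.0, 313.0], [0.0, 554.3, 239.9], [0.0, 0.0, 1.0]] [-0.14489486  0.          0.          0.          0.        ] [[0.999, -0.021, 0.046, 0.548], [-0.051, -0.533, 0.845, -0.678], [0.007, -0.846, -0.533, 0.523], [0.0, 0.0, 0.0, 1.0]]
[ 0.21901187 -0.47650308  0.2495347 ] [-3.06728063e+00 -6.71127836e-01  5.85627763e-04] [0.01742778 0.70141318 0.14653308] 0.1
```

View pics/top0.png

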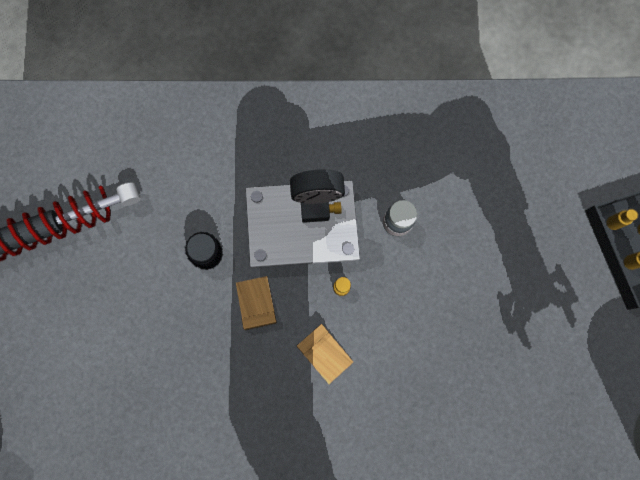

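View pics/side0.png

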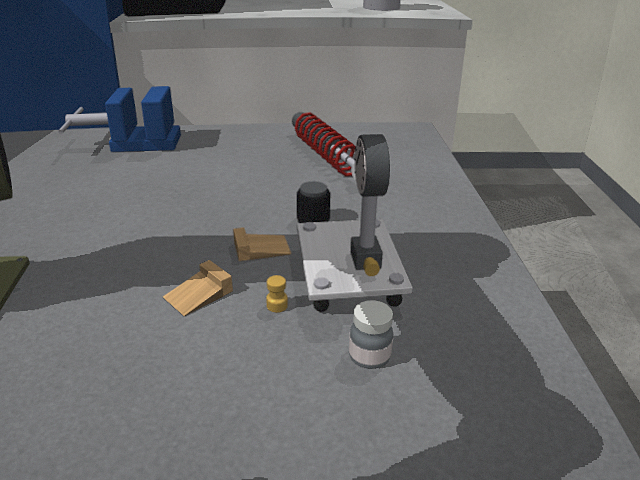

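Two candidates look like the wedge in the top view: A at (256,303) and B at (326,353). A fits, because it is farther from the base (the base is towards the image bottom) and its thin edge points at the nut at (260,255), which is the stand's -x,+y corner. I'll confirm with one crop.

```bash
cat > h.py <<'E'
from plant import r
import cv2,numpy as np
def px2w(n,uv,z):
    p=r.camera_params(n);T=np.array(p["world_from_camera"])
    q=cv2.undistortPoints(np.array(uv,float).reshape(-1,1,2),np.array(p["K"]),np.array(p["dist"]))[:,0]
    d=np.c_[q,np.ones(len(q))]@T[:3,:3].T;o=T[:3,3]
    return o+d*((np.broadcast_to(z,len(q))-o[2])/d[:,2])[:,None]
E
python3 - <<'E'
import cv2
im=cv2.imread("pics/top0.png")[240:340,225:365]
im=cv2.convertScaleAbs(im,alpha=1.5)
cv2.imwrite("pics/crop1.png",cv2.resize(im,None,fx=5.5,fy=5.5,interpolation=cv2.INTER_CUBIC))
E
```

```text
(no output)
```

View pics/crop1.png

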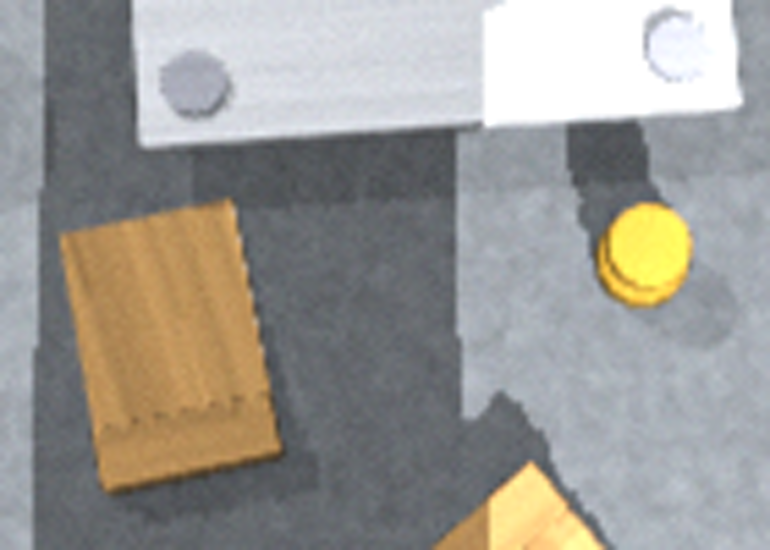

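Wedge A is confirmed. In the crop its thin edge runs (62,234)–(232,200), facing the stand, and its heel's top back edge runs (108,492)–(282,453). The nut top centre is at (195,83).

Run:
```python
from h import *
f=lambda L:[(225+u/5.5-.4,240+v/5.5-.4) for u,v in L]
w=px2w("top",f([(62,234),(232,200),(108,492),(282,453),(195,83),(678,45),(648,245)]),[.0025,.0025,.03,.03,.052,.052,.048])
print(np.round(w*1000,1)[:,:2])
thin=w[:2].mean(0);heel=w[2:4].mean(0);d=(thin-heel)[:2];nut=w[4]
print("len",np.linalg.norm(d),"yaw",np.arctan2(d[1],d[0]),"edge yaw",[np.arctan2(*( -(b-a)[[0,1]]*[-1,1])) if 0 else np.arctan2((b-a)[0],-(b-a)[1]) for a,b in((w[0],w[1]),(w[2],w[3]))])
to=(nut-heel)[:2];print("to foot",to*1e3,"bearing",np.arctan2(to[1],to[0]))
u=d/np.linalg.norm(d);print("foot along/lat from heel",to@u, u[0]*to[1]-u[1]*to[0])
sv=(w[4]-w[5])[:2];print("stand yaw",np.arctan2(-sv[0],sv[1]))
s=r.sense();R=cv2.Rodrigues(np.array(s["ee_rot"]))[0];print(R.round(3),s["joint_pos"])
```

```text
[[543.4 164.1]
 [554.3 106.5]
 [454.6 145.6]
 [466.4  88.8]
 [586.  116.1]
 [596.8 -43. ]
 [531.1 -31.7]]
len 0.09013570701917184 yaw 0.2027705245932407 edge yaw [np.float64(0.1870066231463784), np.float64(0.20485016999345623)]
to foot [125.4502773   -1.12547469] bearing -0.00897123958988444
foot along/lat from heel 0.12265344962196735 -0.026366077920762718
stand yaw 0.0682177625740918
[[ 0.909  0.418 -0.001]
 [ 0.418 -0.909  0.002]
 [ 0.    -0.002 -1.   ]] [-1.13997395e+00  2.60648091e-01 -1.39234247e-01  1.17270149e+00
  9.26763235e-06  1.57080362e+00]
```

```bash
cat >> h.py <<'E'
def go(*pts):   # world x,y,z mm, yaw -> tool shift mm + turn
    s=r.sense();R=cv2.Rodrigues(np.array(s["ee_rot"]))[0];p=np.array(s["position"])*1e3
    for x,y,z,a in pts:
        c,n=np.cos(a),np.sin(a);Rt=np.array([[c,n,0],[n,-c,0],[0,0,-1]])
        print(np.round(R.T@(np.array([x,y,z])-p),1),np.round(cv2.Rodrigues(R.T@Rt)[0].ravel(),3))
E
python3 -c "
from h import *
go((425,110,130,.2))"
```

```text
[ 432.1 -446.7  120.3] [-0.002  0.     0.231]
```

Emit:
{"fn": "jog_arm", "kwargs": {"moves": "28 -28 8 0 0 0.03 0.25; 56 -56 15 0 0 0.06 0.25; 84 -84 22 0 0 0.09 0.25; 112 -112 30 0 0 0.12 0.25; 140 -142 38 0 0 0.15 0.25; 168 -172 46 0 0 0.18 0.25; 196 -202 54 0 0 0.21 0.25; 224 -230 60 0 0 0.231 0.25"}}

```text
time_s: 0.77
position: [0.326, -0.1723, 0.1895]
ee_rot: [-3.126, -0.31, 0.001]
contact_force: [0.6, 1.0, -0.2]
opening: 0.0215
grasp_force: 0.0
```

```bash
python3 -c "
from h import *
go((425,110,130,.2))"
```

```text
[ 152.6 -257.3   59.6] [-0.001  0.001 -0.002]
```

Emit:
{"fn": "jog_arm", "kwargs": {"moves": "20 -34 8 0 0 0 0.25; 40 -68 16 0 0 0 0.25; 60 -102 24 0 0 0 0.25; 80 -136 32 0 0 0 0.25; 100 -170 40 0 0 0 0.25; 120 -204 48 0 0 0 0.25; 140 -236 56 0 0 0 0.25; 152.6 -257.3 59.6 0 0 0 0.25"}}

```text
time_s: 1.43
position: [0.4281, 0.1004, 0.1298]
ee_rot: [-3.11, -0.35, 0.002]
contact_force: [-0.2, -1.4, -0.6]
opening: 0.0214
grasp_force: 0.0
```

Run:
```python
from h import *
go((430,111,36,.2))
p=r.camera_params("wrist");s=r.sense()
im=r.get_image("wrist");cv2.imwrite("pics/wrist1.png",im[:,:,::-1])
print(p)
```

```text
[ 4.3 -8.8 93.9] [-0.012  0.     0.024]
{'K': array([[424.56703056,   0.        , 317.73256374],
       [  0.        , 424.56703056, 238.31223633],
       [  0.        ,   0.        ,   1.        ]]), 'dist': array([-0.10113388,  0.        ,  0.        ,  0.        ,  0.        ]), 'tool_from_camera': array([[ 2.44096904e-04, -9.62800963e-01, -2.70211484e-01,
         6.88539265e-02],
       [ 9.99999953e-01,  2.85770127e-04, -1.14883572e-04,
        -3.02103382e-04],
       [ 1.87828384e-04, -2.70211443e-01,  9.62800987e-01,
        -1.22715690e-01],
       [ 0.00000000e+00,  0.00000000e+00,  0.00000000e+00,
         1.00000000e+00]])}
```

View pics/wrist1.png

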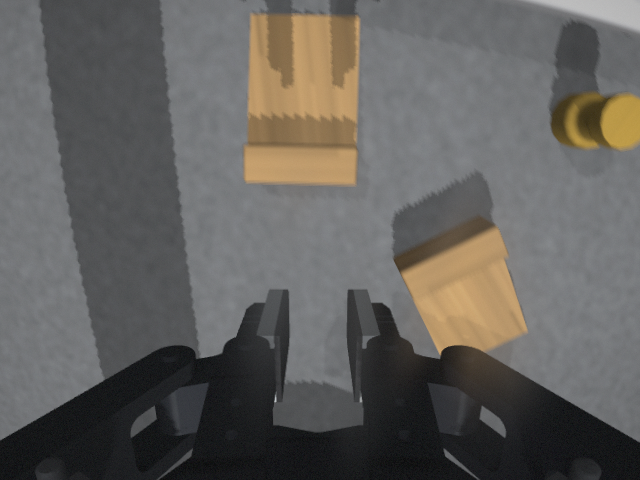

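The wrist view shows the wedge squarely ahead: the heel's back top edge runs (245,184)–(357,185) and the thin edge (250,14)–(361,16). The fingers are clear of wedge B.

Run:
```python
from h import *
p=r.camera_params("wrist");s=r.sense();print(s["position"],s["contact_force"])
R=cv2.Rodrigues(np.array(s["ee_rot"]))[0];T=np.eye(4);T[:3,:3]=R;T[:3,3]=s["position"];T=T@p["tool_from_camera"]
q=cv2.undistortPoints(np.array([[245,184],[357,185],[250,14],[361,16]],float).reshape(-1,1,2),p["K"],p["dist"])[:,0]
d=np.c_[q,np.ones(4)]@T[:3,:3].T;o=T[:3,3]
print((o+d*((np.array([.03,.03,.0025,.0025])-o[2])/d[:,2])[:,None]).round(4))
go((428,110.5,40,.2),(428,110.5,30,.2))
```

```text
[0.43055889 0.10022239 0.12969146] [ 4.05166832  1.46958024 -0.03825056]
[[0.4572 0.1473 0.03  ]
 [0.4697 0.0895 0.03  ]
 [0.5457 0.1663 0.0025]
 [0.5577 0.1065 0.0025]]
[-0.4 -9.5 89.8] [-0.013 -0.002  0.021]
[-0.4 -9.3 99.8] [-0.013 -0.002  0.021]
```

Emit:
{"fn": "jog_arm", "kwargs": {"moves": "0 -3 15 0 0 0.01 0.25; 0 -6 30 0 0 0.02 0.25; 0 -9 45 0 0 0.02 0.25; 0 -9.5 60 0 0 0.02 0.25; 0 -9.5 75 0 0 0.02 0.25; 0 -9.5 85 0 0 0.02 0.25; 0 -9.5 89 0 0 0.02 0.25; 0 -9.5 90 0 0 0.02 0.25"}}

```text
time_s: 2.15
position: [0.4268, 0.0947, 0.0401]
ee_rot: [-3.106, -0.321, 0.007]
contact_force: [-0.4, 0.4, 0.1]
opening: 0.0213
grasp_force: 0.0
```

```bash
python3 -c "
from h import *
print(r.sense()['position'])
go((432,111.5,30,.2))
im=r.get_image('side');cv2.imwrite('pics/side1.png',cv2.resize(im[180:330,130:330,::-1],None,fx=4,fy=4))
"
```

```text
[0.42683607 0.094664   0.04011457]
[  8.5 -15.2  10.4] [-0.019  0.003  0.006]
```

View pics/side1.png

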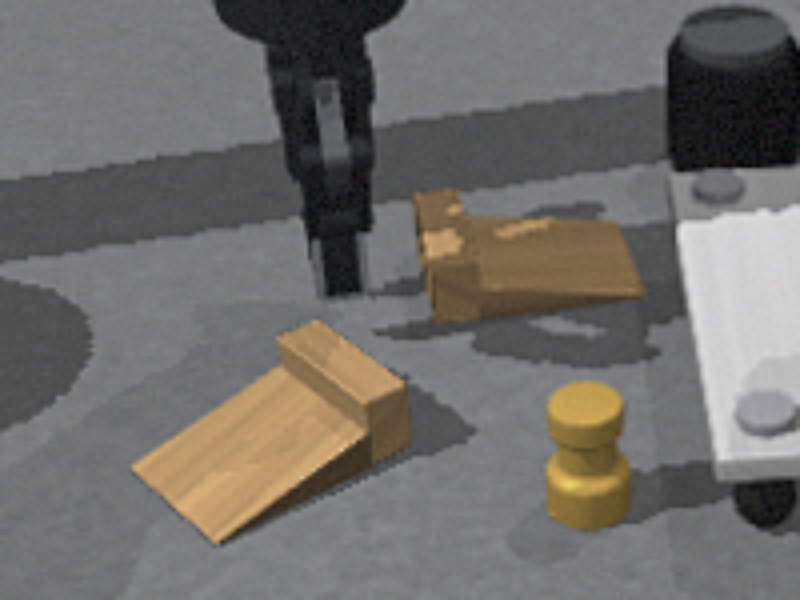

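The side view shows the shut-ish fingers about 25 mm behind the heel with the tips about 20 mm up. Wedge A is flat and undisturbed. The measured y is short of the commanded y, so I'll correct by feedback.

Emit:
{"fn": "jog_arm", "kwargs": {"moves": "2 -4 3 -0.01 0 0.006 0.25; 4 -8 6 -0.019 0 0.006 0.25; 6 -12 8 -0.019 0 0.006 0.25; 8.5 -15 10 -0.019 0 0.006 0.25; 8.5 -15 10 -0.019 0 0.006 0.25; 8.5 -15 10 -0.019 0 0.006 0.25; 8.5 -15 10 -0.019 0 0.006 0.25; 8.5 -15 10 -0.019 0 0.006 0.25"}}

```text
time_s: 2.87
position: [0.4357, 0.0996, 0.0312]
ee_rot: [-3.112, -0.341, 0.003]
contact_force: [-1.2, 1.0, 0.6]
opening: 0.0216
grasp_force: 0.0
```

```bash
python3 -c "
from h import *
s=r.sense();print(s['position'],s['joint_pos'],s['joint_velocities'],s['tau'])
go((440,113,27,.2))
"
```

```text
[0.43569371 0.09955278 0.03115119] [ 0.2170823   0.34965801 -0.67263928  0.54905725  0.01120126  3.14059523] [-0.00148162 -0.00271798 -0.00059377 -0.00047818  0.00086445  0.00202089] [ 2.48265284e-02 -3.70590127e+01  1.69844627e+01 -2.61064393e-03
  4.34880657e-02  3.83386123e-05]
[  7.1 -12.1   4.3] [-0.011  0.001  0.018]
```

Joint 6 is at its limit (3.14), which explains the drift. I'll rise, give the tool a half turn the other way so q6 is near 0, and push with the tool's -x side.

Emit:
{"fn": "jog_arm", "kwargs": {"moves": "-4 0 -15 0 0 0 0.25; -8 0 -35 0 0 -0.05 0.25; -8 0 -55 0 0 -0.17 0.25; -8 0 -75 0 0 -0.29 0.25; -8 0 -85 0 0 -0.41 0.25; -8 0 -85 0 0 -0.53 0.25; -8 0 -85 0 0 -0.65 0.25; -8 0 -85 0 0 -0.77 0.25"}}

```text
time_s: 3.53
position: [0.4283, 0.0969, 0.1166]
ee_rot: [-2.752, -1.493, -0.006]
contact_force: [-0.5, 0.4, 0.0]
opening: 0.0212
grasp_force: 0.0
```

Emit:
{"fn": "jog_arm", "kwargs": {"moves": "0 0 0 0 0 -0.12 0.25; 0 0 0 0 0 -0.24 0.25; 0 0 0 0 0 -0.36 0.25; 0 0 0 0 0 -0.48 0.25; 0 0 0 0 0 -0.6 0.25; 0 0 0 0 0 -0.72 0.25; 0 0 0 0 0 -0.84 0.25; 0 0 0 0 0 -0.96 0.25"}}

```text
time_s: 4.2
position: [0.428, 0.0968, 0.1161]
ee_rot: [-1.753, -2.597, -0.011]
contact_force: [-0.3, -0.4, 0.0]
opening: 0.0215
grasp_force: 0.0
```

Emit:
{"fn": "jog_arm", "kwargs": {"moves": "0 0 0 0 0 -0.12 0.25; 0 0 0 0 0 -0.24 0.25; 0 0 0 0 0 -0.36 0.25; 0 0 0 0 0 -0.48 0.25; 0 0 0 0 0 -0.6 0.25; 0 0 0 0 0 -0.72 0.25; 0 0 0 0 0 -0.84 0.25; 0 0 0 0 0 -0.96 0.25"}}

```text
time_s: 4.87
position: [0.428, 0.0968, 0.1161]
ee_rot: [-0.356, -3.117, -0.016]
contact_force: [-0.4, -0.0, -0.1]
opening: 0.0212
grasp_force: 0.0
```

```bash
python3 -c "
from h import *
s=r.sense();print(s['position'],s['joint_pos'])
go((430,111.5,100,.2+np.pi),(430,111.5,32,.2+np.pi))
"
```

```text
[0.42795575 0.09681512 0.11611828] [ 0.21479087  0.22321149 -0.57152258  0.77674958  0.01119658  0.44250343]
[ 1.2 14.6 16.3] [ 0.011 -0.003 -0.428]
[ 0.9 13.9 84.3] [ 0.011 -0.003 -0.428]
```

Emit:
{"fn": "jog_arm", "kwargs": {"moves": "0 5 0 0.01 0 -0.11 0.25; 1 10 5 0.01 0 -0.22 0.25; 1 14.5 12 0.011 0 -0.33 0.25; 1 14.5 25 0.011 -0.003 -0.428 0.25; 1 14.2 45 0.011 -0.003 -0.428 0.25; 1 14 65 0.011 -0.003 -0.428 0.25; 1 14 80 0.011 -0.003 -0.428 0.25; 1 14 84 0.011 -0.003 -0.428 0.25"}}

```text
time_s: 5.53
position: [0.4283, 0.1111, 0.0304]
ee_rot: [0.305, -3.123, 0.001]
contact_force: [-1.0, 0.0, -0.2]
opening: 0.0213
grasp_force: 0.0
```

```bash
python3 -c "
from h import *
s=r.sense();print(s['position'],s['joint_pos'])
go((438,113,27,.2+np.pi))
"
```

```text
[0.42830221 0.11114873 0.03035641] [ 2.53985255e-01  3.47031997e-01 -6.80374020e-01  5.47491110e-01
 -1.11842199e-04  5.95668344e-02]
[-9.9 -0.1  3.3] [-0.    -0.004 -0.006]
```

Emit:
{"fn": "jog_arm", "kwargs": {"moves": "-4 0 1 0 0 -0.003 0.25; -8 0 2 0 0 -0.006 0.25; -12 0 3 0 0 -0.006 0.25; -15 0 3 0 0 -0.006 0.25; -18 0 3 0 0 -0.006 0.25; -20 0 3 0 0 -0.006 0.25; -22 0 3 0 0 -0.006 0.25; -22 0 3 0 0 -0.006 0.25"}}

```text
time_s: 6.2
position: [0.4523, 0.116, 0.0294]
ee_rot: [-0.314, 3.125, -0.0]
contact_force: [0.5, 0.5, -0.0]
opening: 0.0211
grasp_force: 0.0
```

Run:
```python
from h import *
s=r.sense();print(s['position'],s['contact_force'])
H=np.array([462,118.]);k=-.005;P=[]
for q in(4,9,14,19,24,29,34,39,44,49):
    a=.2+k*q;x=H[0]+(np.sin(a)-np.sin(.2))/k;y=H[1]-(np.cos(a)-np.cos(.2))/k
    P.append((x-11*np.cos(a),y-11*np.sin(a),27,a+np.pi))
go(*P)
```

```text
[0.45233455 0.11598605 0.02944385] [ 0.51488938  0.52119445 -0.02749015]
[-2.9  0.2  2.4] [-0.    0.    0.02]
[-7.9  0.3  2.4] [-0.     0.     0.045]
[-12.9   0.3   2.4] [-0.    0.    0.07]
[-17.9   0.2   2.5] [-0.     0.     0.095]
[-22.9  -0.1   2.5] [-0.    0.    0.12]
[-27.9  -0.5   2.5] [-0.     0.     0.145]
[-32.9  -1.    2.5] [-0.    0.    0.17]
[-37.8  -1.6   2.5] [-0.     0.     0.195]
[-42.8  -2.4   2.5] [-0.    0.    0.22]
[-47.7  -3.3   2.5] [-0.     0.     0.245]
```

Emit:
{"fn": "jog_arm", "kwargs": {"moves": "-3 0.2 1 0 0 0.02 0.25; -8 0.3 2 0 0 0.045 0.25; -13 0.3 2 0 0 0.07 0.25; -18 0.2 2 0 0 0.095 0.25; -23 -0.1 2 0 0 0.12 0.25; -28 -0.5 2 0 0 0.145 0.25; -33 -1 2 0 0 0.17 0.25; -37 -1.6 2 0 0 0.19 0.25"}}

```text
time_s: 6.87
position: [0.4893, 0.1218, 0.0272]
ee_rot: [-0.013, 3.141, -0.0]
contact_force: [0.6, -0.5, 0.2]
opening: 0.0212
grasp_force: 0.3
```

Run:
```python
from h import *
for n in("top","wrist"):
    im=r.get_image(n)
    if n=="top": im=cv2.convertScaleAbs(im[190:330,205:375],alpha=1.5)
    cv2.imwrite(f"pics/{n}2.png",cv2.resize(im[:,:,::-1],None,fx=4 if n=="top" else 1,fy=4 if n=="top" else 1,interpolation=cv2.INTER_CUBIC))
s=r.sense();print(s['position'],s["ee_rot"],s['contact_force'])
```

```text
[0.48973769 0.12184212 0.02735679] [-1.47749352e-02  3.14028264e+00  1.38117905e-04] [-0.35763877 -0.44068315  0.23722581]
```

View pics/top2.png

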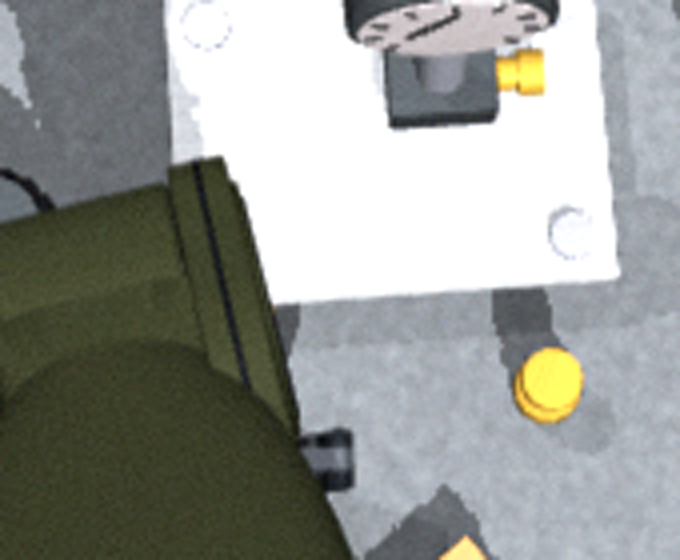

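The top view is blocked by the forearm. I'll use the wrist view.

View pics/wrist2.png

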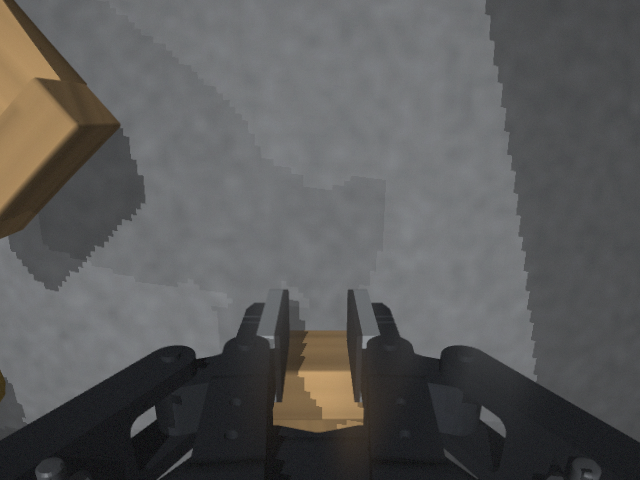

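In the wrist view the heel's back top edge is at row 331 between the pads and parallel to the hand, so the wedge is following squarely.

Run:
```python
from h import *
p=r.camera_params("wrist");s=r.sense();print(s['position'],s['joint_pos'])
R=cv2.Rodrigues(np.array(s["ee_rot"]))[0];T=np.eye(4);T[:3,:3]=R;T[:3,3]=s["position"];T=T@p["tool_from_camera"]
q=cv2.undistortPoints(np.array([[290,331],[345,331.]]).reshape(-1,1,2),p["K"],p["dist"])[:,0]
d=np.c_[q,np.ones(2)]@T[:3,:3].T;o=T[:3,3]
print((o+d*((.03-o[2])/d[:,2])[:,None]).round(4))
H=np.array([462,118.]);k=-.005;P=[]
for q in(39,42,45,48,51,54,57,60):
    a=.2+k*q;x=H[0]+(np.sin(a)-np.sin(.2))/k;y=H[1]-(np.cos(a)-np.cos(.2))/k
    P.append((x-11*np.cos(a),y-11*np.sin(a),26,a+np.pi))
go(*P)
```

```text
[0.48973769 0.12184212 0.02735679] [ 2.43969506e-01  4.29637612e-01 -5.41003530e-01  5.98895416e-01
 -2.16761010e-04  2.34559499e-01]
[[0.4857 0.1135 0.03  ]
 [0.4855 0.1308 0.03  ]]
[0.  0.1 1.4] [0.    0.001 0.004]
[-3.   0.2  1.4] [0.    0.001 0.019]
[-6.   0.3  1.4] [0.    0.001 0.034]
[-9.   0.3  1.4] [0.    0.001 0.049]
[-12.    0.3   1.4] [0.    0.001 0.064]
[-15.    0.3   1.4] [0.    0.001 0.079]
[-18.    0.2   1.4] [0.    0.001 0.094]
[-21.    0.    1.4] [0.    0.001 0.109]
```

Row 331 is really the bottom edge of the back face. That puts the heel at about x = 500, in contact, with roughly 22 mm to go.

Emit:
{"fn": "jog_arm", "kwargs": {"moves": "-2 0.1 0 0 0 0.012 0.25; -4 0.2 0 0 0 0.024 0.25; -6 0.3 0 0 0 0.034 0.25; -8 0.3 0 0 0 0.044 0.25; -10 0.3 0 0 0 0.054 0.25; -12 0.3 0 0 0 0.064 0.25; -14 0.3 0 0 0 0.074 0.25; -15 0.3 0 0 0 0.079 0.25"}}

```text
time_s: 7.63
position: [0.5038, 0.1222, 0.0273]
ee_rot: [0.109, 3.139, -0.0]
contact_force: [-0.5, 0.2, -1.1]
opening: 0.0212
grasp_force: 0.3
```

Run:
```python
from h import *
im=r.get_image('side');cv2.imwrite('pics/side2.png',cv2.resize(im[180:330,210:410,::-1],None,fx=4,fy=4,interpolation=cv2.INTER_CUBIC))
s=r.sense();print(s['position'],s["ee_rot"],s['contact_force'])
```

```text
[0.50394068 0.12216506 0.02725354] [ 1.08989320e-01  3.13936175e+00 -1.63484983e-04] [-0.64174065  0.05620581  0.78727663]
```

View pics/side2.png

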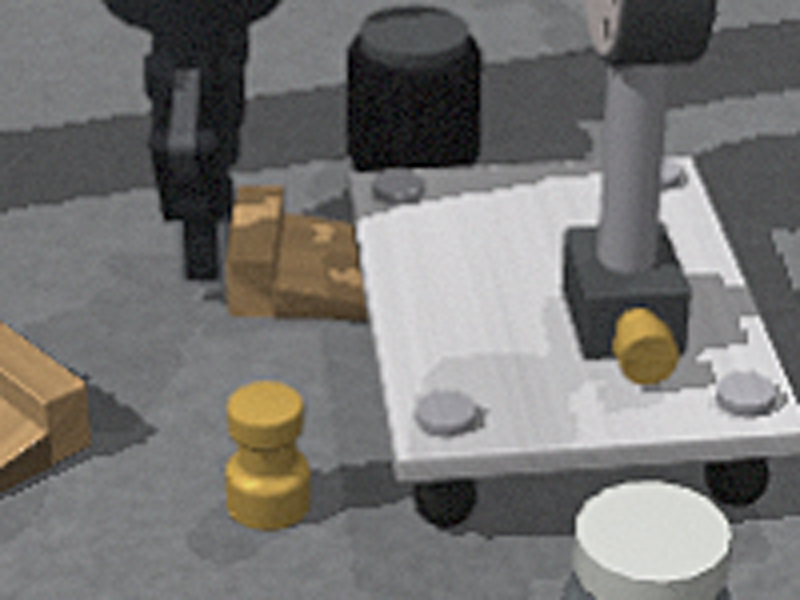

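The wedge nose is under the plate. The heel's near bottom back corner is at crop (228,313), its far top back corner at (236,187), and the nut centre at (400,183).

Run:
```python
from h import *
f=lambda L:[(210+u/4-.4,180+v/4-.4) for u,v in L]
w=px2w("side",f([(228,313),(236,187),(400,183),(446,411)]),[0,.03,.052,.052])*1e3
print(w.round(1)[:,:2]);a=-.07;h=(w[0]+w[1])[:2]/2;t=w[2,:2]-h;u=np.array([np.cos(a),np.sin(a)])
print("heel",h,"along",t@u,"lat",u[0]*t[1]-u[1]*t[0])
```

```text
[[512.4  96.6]
 [515.9 149.6]
 [585.4 113.2]
 [594.5 -45.9]]
heel [514.13537025 123.09900019] along 71.78247158124537 lat -4.908615868568027
```

Emit:
{"fn": "jog_arm", "kwargs": {"moves": "-1 0 0 0 0 0 0.25; -2 0 0 0 0 0 0.25; -3 0 0 0 0 0 0.25; -4 0 0 0 0 0 0.25; -5 0 0 0 0 0 0.25; -6 0 0 0 0 0 0.25; -6 0 0 0 0 0 0.25; -6 0 0 0 0 0 0.25"}}

```text
time_s: 8.35
position: [0.5096, 0.1217, 0.0272]
ee_rot: [0.108, 3.14, -0.0]
contact_force: [-0.2, -0.4, -0.1]
opening: 0.0213
grasp_force: 0.2
```

Emit:
{"fn": "jog_arm", "kwargs": {"moves": "-0.5 0 0 0 0 0 0.25; -1 0 0 0 0 0 0.25; -1.5 0 0 0 0 0 0.25; -2 0 0 0 0 0 0.25; -2 0 0 0 0 0 0.25; -2 0 0 0 0 0 0.25; -2 0 0 0 0 0 0.25; -2 0 0 0 0 0 0.25"}}

```text
time_s: 9.02
position: [0.5108, 0.1216, 0.0271]
ee_rot: [-0.108, -3.139, 0.0]
contact_force: [-4.4, 0.5, 3.5]
opening: 0.0215
grasp_force: 2.3
```

Emit:
{"fn": "jog_arm", "kwargs": {"moves": "-0.5 0 0 0 0 0 0.25; -1 0 0 0 0 0 0.25; -1.2 0 0 0 0 0 0.25; -1.5 0 0 0 0 0 0.25; -1.5 0 0 0 0 0 0.25; -1.5 0 0 0 0 0 0.25; -1.5 0 0 0 0 0 0.25; -1.5 0 0 0 0 0 0.25"}}

```text
time_s: 9.68
position: [0.5115, 0.1214, 0.0271]
ee_rot: [-0.107, -3.137, 0.0]
contact_force: [-6.7, 1.4, 3.9]
opening: 0.0212
grasp_force: 3.2
```

Emit:
{"fn": "jog_arm", "kwargs": {"moves": "-0.5 0 0 0 0 0 0.25; -1 0 0 0 0 0 0.25; -1 0 0 0 0 0 0.25; -1 0 0 0 0 0 0.25; -1 0 0 0 0 0 0.25; -1 0 0 0 0 0 0.25; -1 0 0 0 0 0 0.25; -1 0 0 0 0 0 0.25"}}

```text
time_s: 10.35
position: [0.5119, 0.1214, 0.027]
ee_rot: [-0.107, -3.136, 0.0]
contact_force: [-6.6, 0.4, 4.9]
opening: 0.0216
grasp_force: 3.7
```

Emit:
{"fn": "jog_arm", "kwargs": {"moves": "2 0 0 0 0 0 0.25; 5 0 0 0 0 0 0.25; 10 0 0 0 0 0 0.25; 15 0 0 0 0 0 0.25; 20 0 -5 0 0 0 0.25; 20 0 -30 0 0 0 0.15; 20 0 -60 0 0 0 0; 20 0 -85 0 0 0 0"}}

```text
time_s: 11.02
position: [0.4936, 0.1228, 0.1138]
ee_rot: [0.108, 3.14, -0.0]
contact_force: [0.4, -0.3, -0.2]
opening: -0.0002
grasp_force: 0.0
```

Run:
```python
from h import *
im=r.get_image('side');cv2.imwrite('pics/side3.png',cv2.resize(im[180:330,210:410,::-1],None,fx=4,fy=4,interpolation=cv2.INTER_CUBIC))
s=r.sense();print(s['position'],s["ee_rot"],s['contact_force'])
```

```text
[0.49689926 0.12361316 0.11855223] [0.10731501 3.13147802 0.00318833] [0.57404215 0.12591036 2.41082219]
```

View pics/side3.png

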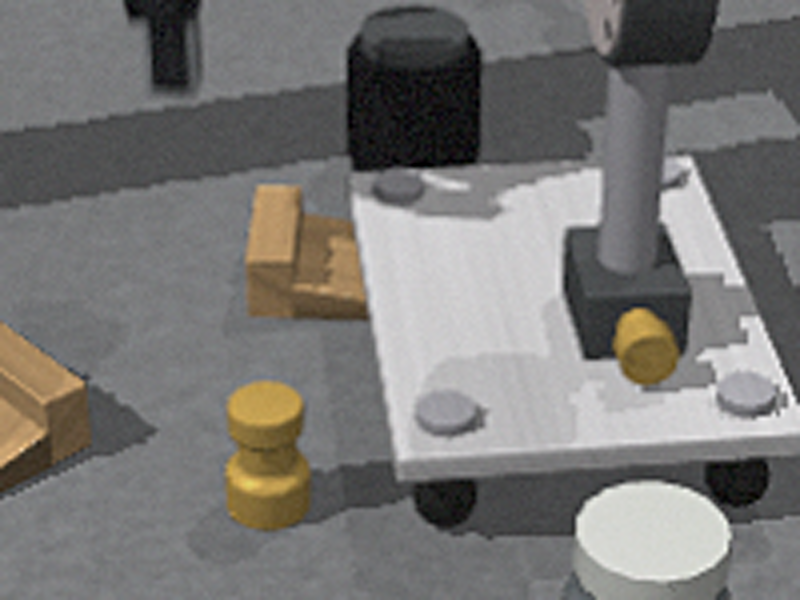

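The wedge stays snug and the stand hasn't moved, with the nut still at crop (400,183). Next I'll go above the nut.

```bash
python3 -c "
from h import *
print(r.sense()['position'])
go((583,114.5,112,-.07+np.pi),(583,114.5,78,-.07+np.pi))"
```

```text
[0.49689926 0.12361316 0.11855223]
[-86.5  -3.2   7.3] [0.002 0.008 0.001]
[-86.2  -3.3  41.3] [0.002 0.008 0.001]
```

Emit:
{"fn": "jog_arm", "kwargs": {"moves": "-14 0 1 0 0 0 0; -29 -1 2 0 0 0 0; -44 -2 4 0 0 0 0; -58 -2 6 0 0 0 0; -72 -3 12 0 0 0 0; -84 -3 22 0 0 0 0; -87 -3 31 0 0 0 0; -87 -3 34 0 0 0 0"}}

```text
time_s: 11.73
position: [0.5802, 0.1137, 0.0768]
ee_rot: [-0.108, -3.138, 0.001]
contact_force: [-0.8, -0.7, -0.3]
opening: -0.0002
grasp_force: 0.0
```

```bash
python3 -c "
from h import *
s=r.sense();print(s['position'],s['contact_force'])
go((584,114.5,72,-.07+np.pi))"
```

```text
[0.58023997 0.11367186 0.07684872] [-0.75896458 -0.73524193 -0.34493695]
[-3.7  1.1  4.8] [-0.001 -0.001  0.001]
```

Emit:
{"fn": "jog_arm", "kwargs": {"moves": "-1 0.3 0 0 0 0 0; -3 1 1 0 0 0 0; -3.5 1 2 0 0 0 0; -3.5 1 3 0 0 0 0; -3.5 1 4 0 0 0 0; -3.5 1 5 0 0 0 0; -3.5 1 5 0 0 0 0; -3.5 1 5 0 0 0 0"}}

```text
time_s: 12.4
position: [0.584, 0.1146, 0.0733]
ee_rot: [-0.108, -3.14, 0.0]
contact_force: [0.1, -0.2, -0.1]
opening: 0.0
grasp_force: 0.0
```

Emit:
{"fn": "jog_arm", "kwargs": {"moves": "0 0 0.5 0 0 0 0; 0 0 1 0 0 0 0; 0 0 1.3 0 0 0 0; 0 0 1.6 0 0 0 0; 0 0 2 0 0 0 0; 0 0 2 0 0 0 0; 0 0 2 0 0 0 0; 0 0 2 0 0 0 0"}}

```text
time_s: 13.07
position: [0.5841, 0.1146, 0.0712]
ee_rot: [-0.108, -3.14, 0.0]
contact_force: [0.6, 0.2, 0.5]
opening: -0.0
grasp_force: 0.0
```

Emit:
{"fn": "jog_arm", "kwargs": {"moves": "0 0 0.3 0 0 0 0; 0 0 0.6 0 0 0 0; 0 0 0.9 0 0 0 0; 0 0 1.2 0 0 0 0; 0 0 1.5 0 0 0 0; 0 0 1.5 0 0 0 0; 0 0 1.5 0 0 0 0; 0 0 1.5 0 0 0 0"}}

```text
time_s: 13.73
position: [0.5841, 0.1146, 0.0706]
ee_rot: [0.108, 3.139, 0.0]
contact_force: [-2.0, -0.8, 6.9]
opening: 0.0001
grasp_force: 3.3
```

Emit:
{"fn": "jog_arm", "kwargs": {"moves": "0 0 0.3 0 0 0 0; 0 0 0.6 0 0 0 0; 0 0 0.6 0 0 0 0; 0 0 0.6 0 0 0 0; 0 0 0.6 0 0 0 0; 0 0 0.6 0 0 0 0; 0 0 0.6 0 0 0 0; 0 0 0.6 0 0 0 0"}}

```text
time_s: 14.4
position: [0.5842, 0.1147, 0.0706]
ee_rot: [0.108, 3.139, 0.0]
contact_force: [-2.4, -0.5, 10.3]
opening: 0.0
grasp_force: 4.9
```

Emit:
{"fn": "jog_arm", "kwargs": {"moves": "0 0 -1 0 0 0 0; 0 0 -3 0 0 0 0; 0 0 -8 0 0 0 0; 0 0 -20 0 0 0 0; 0 0 -35 0 0 0 0; 20 0 -50 0 0 0 0; 50 0 -50 0 0 0 0; 80 0 -50 0 0 0 0"}}

```text
time_s: 15.07
position: [0.5052, 0.1204, 0.1202]
ee_rot: [0.109, 3.137, 0.001]
contact_force: [-0.4, -0.3, -0.1]
opening: 0.0002
grasp_force: 0.0
```

Emit:
{"fn": "jog_arm", "kwargs": {"moves": "30 0 0 0 0 0 0; 60 0 0 0 0 0 0; 90 0 0 0 0 0 0; 90 0 0 0 0 0 0; 90 0 0 0 0 0 0; 90 0 0 0 0 0 0; 90 0 0 0 0 0 0; 90 0 0 0 0 0 0"}}

```text
time_s: 15.73
position: [0.4162, 0.1265, 0.1194]
ee_rot: [0.109, 3.138, 0.001]
contact_force: [0.2, -0.0, 0.4]
opening: -0.0001
grasp_force: 0.0
```

Run:
```python
from h import *
a=r.get_image('side')[180:330,210:410,::-1];b=r.get_image('top')[170:320,200:400,::-1]
cv2.imwrite('pics/end.png',cv2.resize(cv2.convertScaleAbs(np.vstack([a,b]),alpha=1.3),(400*1,600)))
print(r.sense()['contact_force'])
```

```text
[-0.20033208  0.23468823  0.24431571]
```

View pics/end.png

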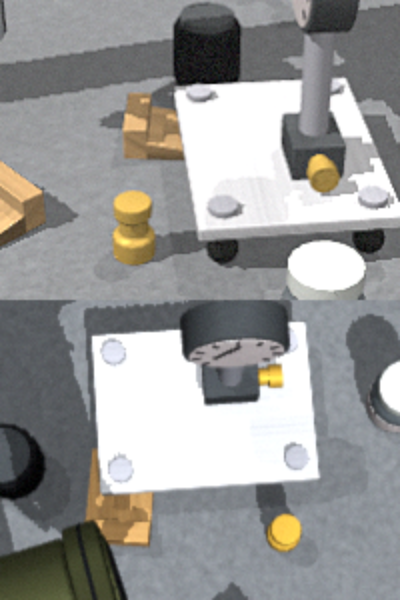

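The stand is level and in place. The wedge sits under the foot, with the nut at (120,468) above it, and the arm is clear, so I'm handing in.

```bash
python3 -c "
from plant import r
print(r.hand_in())"
```

```text
the job is handed in; nothing more can be done
None
```

I pushed the wedge snug under the short foot (about 7 N), pressed the nut above it with about 10 N with no sign of rocking, let go, and handed the job in at about 16 s; the hand-in returned no verdict.

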